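Close and clamp a two-part plaster casting mould

ROBOT

A 6-joint arm with a two-finger parallel gripper is mounted at the origin on a cart in front of the work surface, level with it; the furniture and walls round the work are solid. World frame = base frame: x ahead of the robot, y to its left, z up, the work surface at z = 0. Lengths are in m, angles in rad, forces in N, time in s.
With the tool pointing down it reaches from about 0.35 to 0.775 m from the base axis. Payload 7.3 kg.
Tool frame: the origin (TCP) lies at the very end of the fingers, on their centre line; the grasp point (between the pads) lies 19 mm behind it; z points along the fingers, y is the line along which they close (so a half turn about z gives the same grasp; the last joint's range is limited). The gripper opens to 92 mm and grips with 3 to 60 N. Pads are 19 mm wide; open, the fingers measure 130 mm over their backs; the gripper's body (75 mm by 190 mm) begins 47 mm behind the grasp point.
Start: joints at [-1.246, 0.342, 1.524, -0, 1.275, -0.146], TCP at [0.238, -0.468, 0.227] pointing down, gripper open.
Joint ranges: [-2.53, 2.53], [-0.77, 2.02], [0.04, 2.7], [-1, 4.14], [0.28, 2.66], [-3.11, 3.11]. Speed limits (rad/s): [2.57, 2.57, 3.14, 3.14, 3.14, 3.14].

INTERFACE

Orientations are given as [roll, pitch, yaw] about the fixed x, y, z axes, in that order (R = Rz(yaw) Ry(pitch) Rx(roll)).
In Python, from cell import telemetry, eyes, job gives the robot as it stands.
- The arm moves only by the tool apply_moves, never from a script. Its arguments are lists of equal length, an entry for each row: "delta_pos": the shift along the world's x, y, z each as a share of 0.4 m, from -1 to 1, a list of three; "dr": the turn, a rotation vector about the world's x, y, z each as a share of 0.5 rad, from -1 to 1, a list of three; "jaw": the opening, from 0 (shut) to 1 (fully open). A call has 1 to 8 rows; each row is the pose to reach, as a shift and turn from the pose commanded when the call began; what a row does not reach only later rows make up. A row lasts 1/12 s, in which the tool goes at most 41.7 mm and 7.16 degrees, less where a joint would pass 70% of its speed; a pose out of reach is approached as far as the arm can. A call with a number of a shift or a turn outside -1 to 1 is refused whole. A call with a gripper value outside its range is refused whole. The fingers move at their own pace and stop on an object; "force" is the grip in N (left out, the last holds). Time passes only in rows, so rows that repeat a pose let the fingers close. It gives the time, the measured TCP pose, the force, the opening and the grip force at its end, in the units of the state.
- telemetry.observe(): the state, without advancing time (a new reading comes with each control period).
- eyes.read_camera(name): name is "side" or "top" or "wrist"; returns the picture (400x640x3 uint8, red, green, blue); there is no depth.
- eyes.camera_model(name): a dict with "vertical_fov" (degrees; the focal length in pixels is half the picture's height over the tangent of half this angle, whatever the lens; pixels are square), "cx", "cy" (the principal point, pixels), "rvec" (rotation vector, rad) and "tvec" (3), from world to camera coordinates, as OpenCV has them; the wrist camera has in their place "hand_eye" (4x4, takes a point from camera to tool coordinates, whose origin is the TCP and whose axes are the flange's). Camera axes: x right, y down, z forward; pixel columns grow to the right and rows downward; lengths in m; the calibration is good to about 2 mm. A picture is of the moment at which its call begins: read the wrist's pose just before it. camera_model takes no time and is no camera call.
- job.hand_in(): hands the job in; it is judged then, once.
The state is a dict: "time": time; "qpos": joint angles; "qvel": joint speeds; "joint_efforts": joint torques, N m; "tool_pos": TCP position; "tool_rot": TCP orientation; "contact_force": force on the tool from outside, world axes, zero at the start; "torque": the same for the moment, N m; "opening": finger opening in m; "grip_force": force on a finger pad.
Only numpy, scipy, OpenCV 4.12 (cv2) and the standard library are available. Lean on these libraries where they do the work, as an engineer would, in place of code of your own. Each camera call takes 0.05 s, during which the arm holds its last target. There are 200 camera calls.

TASK

Get the slip-casting mould ready for pouring: carry the loose plaster half, upright, into the wooden mould clamp and butt it squarely against the half already standing there, so that the keys seat and the seam is closed all round. Only when the two halves are together, swing the cam lever round to lock them tight, and leave everything else on the bench where it stands.

Things in the scene. Friction and masses are not known exactly. Their poses are not given: they have to be found in the camera images.
- mould_half: Loose plaster mould half, an off-white block standing upright: 44 mm thick (x), 66 mm wide (y), 104 mm high, 0.4 kg. Origin: centre of its underside. +x face: parting face (half a small vase hollowed out, three dimples); -x face: plain back. Grasp it firmly (40 N) across the 66 mm width near the top, fingertips at least 50 mm above its underside (the cam is lower than that).
- half_face (a point): Point on the loose half: middle of the lower edge of its parting face, 22 mm from the block's origin along its x; axes as the block's. It coincides with seam when the mould is closed.
- mould_clamp: Mould clamp fixed to the bench: plywood board 18 mm thick, x -122 to +88, y -75 to +75 mm in its frame. Origin: on the bench under the seam; x points from cam to back stop. Fixed plaster half at x 0 to 44, y -33 to 33, top 122 mm above the bench; its face at x = 0 has three domed keys, 5 mm proud, 1.5 mm play. The loose half goes at x -44 to 0, y = 0, same yaw. Cam pivot: x -86, y -12.
- seam (a point): Point on the clamp: middle of the lower edge of the fixed half's parting face, on the board's top (18 mm above the bench); axes as the clamp's.
- cam_lever (a joint): Turn of the cam lever about its upright bolt, rad. 0: open, lever along the clamp's -x, cam 62 mm from the key tips (58 mm at 0.3). Grows clockwise from above towards the clamp's +y; on the closed mould the cam meets the loose half's back at about 1.57, lever along +y. Stiff: 3 N at the grip turn it, about 10 N lock it; it stays where it is left.
- cam: The cam: a pale wooden disc of 32 mm radius, 24 mm thick, bolted off centre, its top 64 mm above the bench. Origin: on the pivot axis at mid thickness, 52 mm above the bench; its -x axis points along the lever.
- lever_grip (a point): Middle of the upright round wooden grip at the end of the lever, 85 mm from the pivot, 18 mm in diameter; it stands free from 59 to 108 mm above the bench, this point is at 88 mm. Push it sideways or pinch it from above.
- mug: Bystander: white mug painted with blue flowers, 84 mm in diameter, 100 mm across the handle, 74 mm high. Origin: centre of its underside.
- wheel_pot: Bystander: soft unfired cylinder pot, 102 mm in diameter, 118 mm high. Origin: centre of its underside.
- stamp: Bystander: small turned wooden stamp, 24 mm in diameter, 62 mm high, standing on end. Origin: centre of its underside.
There are look-alikes about, which are no part of the job. What is shaped like the mould_half but blue or purple is not meant.

How it is judged:
On the way:
1. the loose half stands on the board, butted against the fixed half with the seam closed (gap under 3 mm, step under 3.5 mm, within 0.05 rad), while the cam lever is still open (under 0.6 rad) (x of half_face in the frame of seam between -0.003 and 0.003 m and y of half_face in the frame of seam between -0.0035 and 0.0035 m and z of half_face in the frame of seam between -0.003 and 0.003 m and angle between the x axis of mould_half and the x axis of mould_clamp, either way round below 0.05 rad and value of joint cam_lever below 0.6 rad), for 0.2 s.
At the end, for the whole second after the job is handed in: The loose half stands upright on the board against the fixed half: gap under 2 mm, step under 3.5 mm sideways and 3 mm in height, square and upright within 0.035 rad, at rest; the lever is past 1.4 rad and the cam bears on the loose half with more than 3 N (x of half_face in the frame of seam between -0.002 and 0.003 m and y of half_face in the frame of seam between -0.0035 and 0.0035 m and z of half_face in the frame of seam between -0.003 and 0.003 m and angle between the x axis of mould_half and the x axis of mould_clamp, either way round below 0.035 rad and angle between mould_half's own z axis and vertical below 0.035 rad and value of joint cam_lever above 1.4 rad and contact force between cam and mould_half above 3 N and linear speed of mould_half below 0.01 m/s); the robot touches nothing.
It fails at once if the plaster half is tipped more than 0.5 rad from upright (angle between mould_half's own z axis and vertical above 0.5 rad).
It fails at once if the painted mug is moved more than 30 mm (distance of mug from where it was at the start of the episode above 0.03 m).
It fails at once if the unfired pot is moved more than 30 mm (distance of wheel_pot from where it was at the start of the episode above 0.03 m).
It fails at once if the stamp is moved more than 30 mm (distance of stamp from where it was at the start of the episode above 0.03 m).
It also fails if it takes over 67 s, if anything falls off the work surface, if the arm or the gripper's body presses on something with over 40 N, if the wrist force passes 120 N, or if a joint passes its speed limit or range.

## Working session

There is one attempt and no reset: what is moved stays moved. The work goes in short steps, Python scripts to look and compute and a tool call to move; the robot and the scene stay as the last step left them, time stands still between calls to the robot, and variables do not carry over. Pictures are saved under pics/ and viewed, at most 14 in all, crops included, and the job is handed in when it is done.

Besides the shell and the picture viewer there is one more tool, called after ">>>" as name(argument=value, ...) on one line, values as JSON. apply_moves: Moves the arm, as the interface text tells. Its arguments: {"type":"object","properties":{"delta_pos":{"type":"array"},"dr":{"type":"array"},"jaw":{"type":"array"},"force":{"type":"number"}},"required":["delta_pos","dr","jaw"]}

```bash
mkdir -p pics; cat > h.py <<'E'
import numpy as np, cv2
from cell import telemetry, eyes, job
def cam(name, st=None):
    m=eyes.camera_model(name); f=200/np.tan(np.radians(m['vertical_fov'])/2)
    K=np.array([[f,0,m['cx']],[0,f,m['cy']],[0,0,1]])
    if 'rvec' in m:
        R=cv2.Rodrigues(np.array(m['rvec'],float))[0]; t=np.array(m['tvec'],float).ravel()
    else:
        from scipy.spatial.transform import Rotation as Ro
        H=np.array(m['hand_eye']); Rt=Ro.from_euler('xyz',st['tool_rot']).as_matrix()
        Rc=Rt@H[:3,:3]; c=Rt@H[:3,3]+np.array(st['tool_pos']); R=Rc.T; t=-R@c
    return K,R,t
def ray(c,uv):
    K,R,t=c; d=R.T@np.linalg.solve(K,np.array([uv[0],uv[1],1.])); return -R.T@t,d/np.linalg.norm(d)
def onz(c,uv,z):
    o,d=ray(c,uv); return o+d*(z-o[2])/d[2]
def proj(c,p):
    K,R,t=c; q=K@(R@np.array(p)+t); return q[:2]/q[2]
def tri(rs):
    A=sum(np.eye(3)-np.outer(d,d) for o,d in rs); b=sum((np.eye(3)-np.outer(d,d))@o for o,d in rs)
    return np.linalg.solve(A,b)
def snap(name,fn):
    im=eyes.read_camera(name); cv2.imwrite('pics/'+fn,im[:,:,::-1]); return im
E
python3 - <<'E'
from h import *
st=telemetry.observe(); print(st)
for n in ['side','top','wrist']:
    snap(n,n+'0.png'); print(n,eyes.camera_model(n))
E
```

```text
{'time': 0.0, 'qpos': array([-1.24597710e+00,  3.42721440e-01,  1.52500382e+00,  6.44146194e-06,
        1.27538862e+00, -1.46000576e-01]), 'qvel': array([-0.00083718, -0.00123817, -0.00114508,  0.00029486,  0.00036937,
       -0.00197162]), 'joint_efforts': array([ 1.21666184e-03, -4.31237590e+01, -2.44220281e+01,  7.19204312e-02,
        5.58879878e-02, -1.19959509e-04]), 'tool_pos': array([ 0.23804192, -0.46748622,  0.22605023]), 'tool_rot': array([-3.14008851e+00, -2.27406092e-04,  4.70817756e-01]), 'contact_force': array([-0.47864243, -0.29680937,  0.16514691]), 'torque': array([-0.01356732, -0.00374594, -0.00641522]), 'grip_force': 0.0, 'opening': 0.09170044293526387}
side {'vertical_fov': 45.499731740788235, 'cx': 320.0418617260132, 'cy': 198.88489648205038, 'rvec': array([ 0.06646961,  2.61775672, -1.64634499]), 'tvec': array([0.51524634, 0.03727677, 1.5258264 ])}
top {'vertical_fov': 48.32956377813808, 'cx': 313.2763568595473, 'cy': 207.03986946486057, 'rvec': array([ 2.17944246, -2.0297032 ,  0.20860538]), 'tvec': array([0.03518107, 0.54188374, 1.4560217 ])}
wrist {'vertical_fov': 69.14560281288861, 'cx': 317.6652350235631, 'cy': 199.14113366073892, 'hand_eye': array([[-1.05371217e-03, -9.59376940e-01, -2.82125464e-01,
         7.58064242e-02],
       [ 9.99999282e-01, -1.17193891e-03,  2.50313267e-04,
        -8.12551827e-04],
       [-5.70778584e-04, -2.82124998e-01,  9.59377486e-01,
        -1.58197592e-01],
       [ 0.00000000e+00,  0.00000000e+00,  0.00000000e+00,
         1.00000000e+00]])}
```

View pics/top0.png

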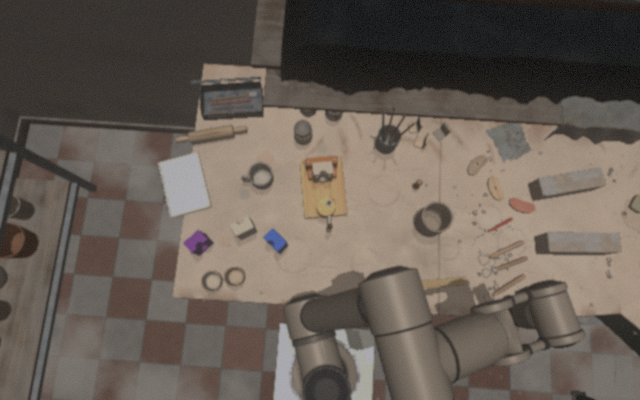

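View pics/side0.png

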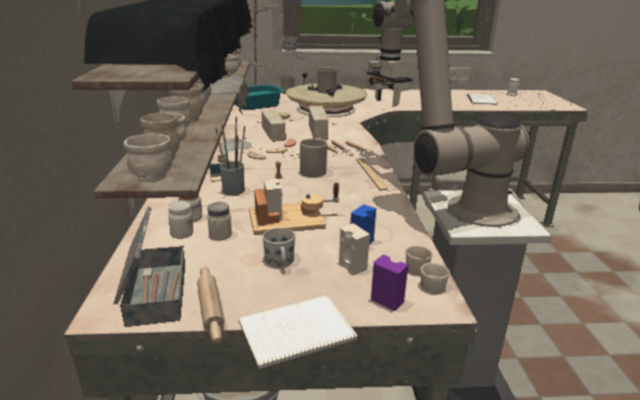

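Top view: clamp at (323,188), cam (326,207), grip (330,228), the loose half at (243,228) with the blue (276,240) and purple (198,243) look-alikes; mug (261,176), pot (433,219), stamp (417,184). Side view: the loose half is at (353,250). Next I get coarse positions and zoom in.

```bash
python3 - <<'E'
from h import *
T=cam('top');S=cam('side')
for n,uv,z in [('half',(243,228),.104),('blue',(276,240),.1),('clampc',(324,188),.018),('cam',(326,207),.064),('grip',(329,228),.09),('mug',(262,176),.07),('pot',(433,219),.118),('stamp',(417,184),.062)]:
    p=onz(T,uv,z); print(n,p.round(3),proj(S,p).round())
a=cv2.imread('pics/top0.png')[140:265,180:350]; b=cv2.imread('pics/side0.png')[170:285,240:405]
a=cv2.resize(a,(560,412),interpolation=cv2.INTER_CUBIC)[:300+112]; b=cv2.resize(b,(560,390),interpolation=cv2.INTER_CUBIC)
cv2.imwrite('pics/z0.png',cv2.resize(np.hstack([a[:390],b]),(800,279)))
E
```

```text
half [0.442 0.296 0.104] [358. 230.]
blue [0.411 0.186 0.1  ] [364. 211.]
clampc [0.617 0.042 0.018] [288. 214.]
cam [0.54  0.031 0.064] [313. 198.]
grip [0.464 0.016 0.09 ] [338. 188.]
mug [0.631 0.256 0.07 ] [282. 235.]
pot [ 0.513 -0.316  0.118] [316. 143.]
stamp [ 0.642 -0.274  0.062] [280. 162.]
```

View pics/z0.png

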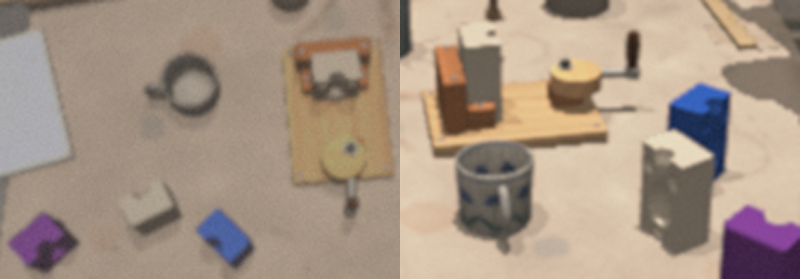

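Side view: the parting face (hollow and dimples) of the loose half faces roughly world +x, turned a little to +y. I'll bring the wrist camera over the clamp and then over the half.

>>> apply_moves(delta_pos=[[0.6, 0.55, 0.2], [0.6, 0.55, 0.2], [0.6, 0.55, 0.2], [0.6, 0.55, 0.2], [0.6, 0.55, 0.2], [0.6, 0.55, 0.2], [0.6, 0.55, 0.2], [0.6, 0.55, 0.2]], dr=[[0, 0, 0], [0, 0, 0], [0, 0, 0], [0, 0, 0], [0, 0, 0], [0, 0, 0], [0, 0, 0], [0, 0, 0]], jaw=[1, 1, 1, 1, 1, 1, 1, 1])

```text
time: 0.82
tool_pos: [0.4778, -0.2474, 0.3067]
tool_rot: [-3.141, 0.0, 0.471]
contact_force: [0.3, -0.9, -0.3]
opening: 0.0916
grip_force: 0.0
```

>>> apply_moves(delta_pos=[[0.2, 0.7, 0], [0.2, 0.7, 0], [0.2, 0.7, 0], [0.2, 0.7, 0], [0.2, 0.7, 0], [0.2, 0.7, 0], [0.2, 0.7, 0], [0.2, 0.7, 0]], dr=[[0, 0, -0.9], [0, 0, -0.9], [0, 0, -0.9], [0, 0, -0.9], [0, 0, -0.9], [0, 0, -0.9], [0, 0, -0.9], [0, 0, -0.9]], jaw=[1, 1, 1, 1, 1, 1, 1, 1])

```text
time: 1.48
tool_pos: [0.5572, 0.0361, 0.3059]
tool_rot: [-3.14, 0.0, 0.025]
contact_force: [-0.4, 0.1, 0.4]
opening: 0.0918
grip_force: 0.0
```

```bash
python3 - <<'E'
from h import *
import pickle
st=telemetry.observe(); print(st['time'],st['tool_pos'],st['tool_rot'],np.abs(st['qvel']).max()); pickle.dump(st,open('w1.pkl','wb'))
snap('wrist','w1.png')
E
```

```text
1.4833 [0.55723835 0.03605435 0.30586747] [-3.13953565e+00  2.60625466e-04  2.51622648e-02] 0.19782021012036252
```

View pics/w1.png

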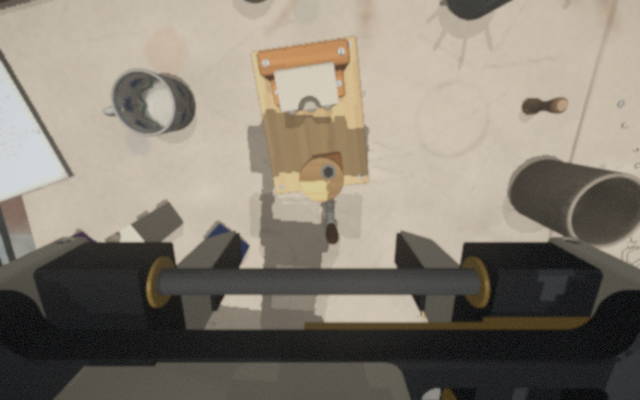

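Wrist view: fixed half top centred at (308,88), board corners around (252,55)–(368,180), cam (322,178), grip (332,233), loose half partly hidden by the finger at (150,225). I need more viewpoints for two-view measuring.

```bash
cat > sn.py <<'E'
import sys,pickle
from h import *
n=sys.argv[1]; st=telemetry.observe(); im=snap('wrist',n+'.png'); pickle.dump(st,open(n+'.pkl','wb')); print(st['tool_pos'],st['tool_rot'])
E
python3 sn.py w1b
```

```text
[0.55729098 0.03585314 0.3057302 ] [-3.13980031e+00  4.87835410e-04  2.60329799e-02]
```

>>> apply_moves(delta_pos=[[-0.1, 0.4, 0], [-0.1, 0.4, 0], [-0.1, 0.4, 0], [-0.1, 0.4, 0], [-0.1, 0.4, 0], [-0.1, 0.4, 0], [-0.1, 0.4, 0]], dr=[[0, 0, 0], [0, 0, 0], [0, 0, 0], [0, 0, 0], [0, 0, 0], [0, 0, 0], [0, 0, 0]], jaw=[1, 1, 1, 1, 1, 1, 1])

```text
time: 2.17
tool_pos: [0.5171, 0.1893, 0.3062]
tool_rot: [3.14, 0.0, 0.02]
contact_force: [-0.0, -0.2, 0.1]
opening: 0.0918
grip_force: 0.0
```

```bash
python3 sn.py w2
```

```text
[0.51705245 0.18927755 0.30620339] [3.14043102e+00 9.85039897e-05 1.99647951e-02]
```

>>> apply_moves(delta_pos=[[-0.35, 0.2, 0], [-0.35, 0.2, 0], [-0.35, 0.2, 0], [-0.35, 0.2, 0], [-0.35, 0.2, 0], [-0.35, 0.2, 0], [-0.35, 0.2, 0]], dr=[[0, 0, 0], [0, 0, 0], [0, 0, 0], [0, 0, 0], [0, 0, 0], [0, 0, 0], [0, 0, 0]], jaw=[1, 1, 1, 1, 1, 1, 1])

```text
time: 2.8
tool_pos: [0.3779, 0.2697, 0.3065]
tool_rot: [3.141, -0.001, 0.019]
contact_force: [0.6, -0.1, -0.7]
opening: 0.0917
grip_force: 0.0
```

```bash
python3 sn.py w3; python3 - <<'E'
import cv2,numpy as np
a=[cv2.imread(f'pics/{n}.png') for n in ('w1b','w2','w3')]
a=[a[0][20:260,230:400],a[1][20:260,360:560],a[2][0:240,100:480]]
cv2.imwrite('pics/m.png',cv2.resize(np.hstack(a),(800,256)))
E
```

```text
[0.37789586 0.26969411 0.30652297] [ 3.14122024e+00 -1.12657755e-03  1.91081658e-02]
```

View pics/m.png

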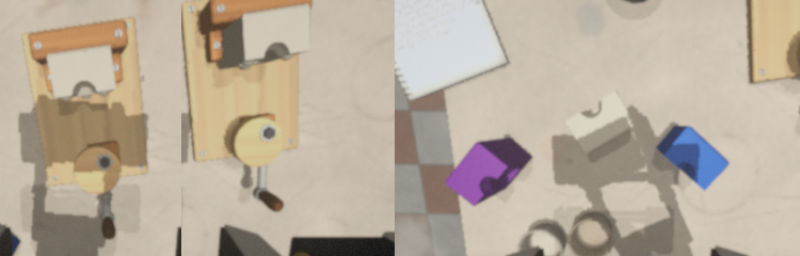

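Crops: w1b/w2 show the fixed half's top and board clearly, and w3 shows the loose half's top at about (270,118) full-frame with its notch up (+x). Now segmenting.

```bash
cat >> h.py <<'E'
def rect(c,mask,seed,z):
    mask=cv2.morphologyEx(mask.astype(np.uint8),cv2.MORPH_OPEN,np.ones((3,3)))
    n,l=cv2.connectedComponents(mask); k=l[seed[1],seed[0]]
    if k==0: print('seed off'); return None
    cs=cv2.findContours((l==k).astype(np.uint8),cv2.RETR_EXTERNAL,cv2.CHAIN_APPROX_NONE)[0]
    h=cv2.convexHull(max(cs,key=cv2.contourArea))[:,0]
    w=np.array([onz(c,p,z)[:2] for p in h],np.float32)
    r=cv2.minAreaRect(w*1000); return np.array(r[0])/1000,r[1],r[2],cv2.contourArea(h),h
E
python3 - <<'E'
from h import *
import pickle
g=lambda n:(cv2.imread(f'pics/{n}.png'),cam('wrist',pickle.load(open(n+'.pkl','rb'))))
V={n:g(n) for n in('w1b','w2','w3')}
for n,s,z in [('w1b',(305,82),.122),('w2',(450,50),.122),('w3',(270+12,118),.104)]:
    im,c=V[n]; hsv=cv2.cvtColor(cv2.GaussianBlur(im,(3,3),0),cv2.COLOR_BGR2HSV)
    print(n,hsv[s[1],s[0]],'below',[hsv[y,s[0]].tolist() for y in range(s[1],s[1]+50,5)],'above',[hsv[y,s[0]].tolist() for y in range(s[1],max(s[1]-40,0),-5)])
    v0=int(hsv[s[1],s[0],2])
    for d in(25,35,45):
        m=(hsv[...,1]<60)&(hsv[...,2]>v0-d)
        r=rect(c,m,s,z); 
        if r: print(d,r[0].round(4),np.round(r[1],1),round(r[2],1),r[3])
for n,s in [('w1b',(300,150)),('w2',(440,110))]:
    im,c=V[n]; hsv=cv2.cvtColor(im,cv2.COLOR_BGR2HSV); print(n,'board',hsv[s[1],s[0]],'bench',hsv[150,200])
    m=(hsv[...,1]>80)&(hsv[...,0]<30)
    r=rect(c,m,s,.018)
    if r: print(r[0].round(4),np.round(r[1],1),round(r[2],1)); ap=cv2.approxPolyDP(r[4],6,True)[:,0]; print([(p.tolist(),onz(c,p,.018)[:2].round(3).tolist()) for p in ap])
E
```

```text
w1b [ 21  29 211] below [[21, 29, 211], [20, 30, 211], [22, 30, 211], [20, 42, 140], [19, 38, 146], [20, 35, 187], [18, 87, 190], [17, 95, 134], [17, 97, 150], [18, 95, 151]] above [[21, 29, 211], [22, 30, 211], [20, 30, 211], [18, 39, 194], [14, 130, 192], [15, 129, 201], [14, 131, 195], [14, 129, 191]]
25 [0.6607 0.0519] [42.3 70.3] 9.2 2475.5
35 [0.6608 0.0502] [43.5 73.8] 8.8 2620.0
45 [0.6602 0.0501] [44.4 73.8] 9.2 2662.5
w2 [ 21  32 208] below [[21, 32, 208], [20, 32, 208], [19, 39, 144], [19, 44, 123], [20, 46, 116], [19, 80, 150], [20, 81, 209], [20, 81, 209], [20, 81, 209], [20, 81, 209]] above [[21, 32, 208], [22, 31, 208], [20, 31, 208], [21, 30, 207], [20, 32, 200], [14, 125, 183], [14, 131, 192], [14, 132, 187]]
25 [ 0.5591 -0.0284] [302.1 369. ] 3.0 67801.0
35 [ 0.5561 -0.0393] [305.7 389. ] 1.3 69127.5
45 [ 0.5561 -0.0387] [305.7 390.2] 1.3 69295.0
w3 [ 23  26 218] below [[23, 26, 218], [23, 27, 209], [21, 37, 158], [21, 37, 158], [20, 37, 157], [21, 38, 129], [16, 43, 130], [18, 43, 148], [17, 40, 148], [18, 41, 148]] above [[23, 26, 218], [23, 26, 218], [20, 37, 151], [18, 35, 176], [18, 33, 207], [18, 33, 207], [17, 34, 211], [18, 32, 209]]
25 [0.4222 0.1489] [307.8 645.1] 0.4 122219.0
35 [0.4214 0.1495] [309.2 646.2] 0.5 122854.5
45 [0.4208 0.1497] [309.5 646.9] 0.6 123223.5
w1b board [ 18  96 156] bench [ 18  34 202]
[0.6116 0.0442] [229.4 147. ] 9.3
[([347, 38], [0.734, 0.001]), ([356, 49], [0.72, -0.012]), ([366, 174], [0.544, -0.039]), ([322, 201], [0.499, 0.028]), ([273, 176], [0.538, 0.106]), ([256, 52], [0.713, 0.127])]
w2 board [ 20  81 211] bench [ 18  34 201]
[0.6278 0.0536] [148.2 238.2] 84.4
[([481, 3], [0.739, -0.025]), ([446, 167], [0.517, -0.01]), ([423, 174], [0.505, 0.024]), ([378, 158], [0.529, 0.097]), ([372, 22], [0.714, 0.119])]
```

```bash
cat >> h.py <<'E'
from scipy.ndimage import map_coordinates, gaussian_filter1d
def edge(im,a,b,w=8,pol=0):
    """fit line near segment a-b (pixels): returns point, dir, rms"""
    g=cv2.GaussianBlur(im,(3,3),0).astype(float).mean(2); a,b=np.array(a,float),np.array(b,float)
    t=(b-a)/np.linalg.norm(b-a); n=np.array([-t[1],t[0]]); s=np.linspace(.12,.88,40); u=np.arange(-w,w+.01,.25)
    P=a+s[:,None]*(b-a); Q=P[:,None]+u[None,:,None]*n
    pr=map_coordinates(g,[Q[...,1],Q[...,0]],order=1); d=np.gradient(gaussian_filter1d(pr,3,axis=1),axis=1)
    d=np.abs(d) if pol==0 else d*pol
    k=d.argmax(1); pts=P+u[k][:,None]*n; off=u[k]
    A=np.c_[s,np.ones(40)]; ok=np.ones(40,bool)
    for _ in range(4):
        c=np.linalg.lstsq(A[ok],off[ok],rcond=None)[0]; r=off-A@c; ok=np.abs(r)<max(1.,2*np.median(np.abs(r)))
    p0=a+n*c[1]; p1=b+n*(c[0]+c[1]); return p0,p1,(r[ok].std(),ok.sum())
def wl(c,e,z):  # world line on plane z: point, heading
    p,q=onz(c,e[0],z)[:2],onz(c,e[1],z)[:2]; return p,q,np.arctan2(*(q-p)[::-1])
def inter(e,f):
    (p,q),(r,s)=e[:2],f[:2]; A=np.c_[q-p,-(s-r)]; x=np.linalg.solve(A,r-p); return p+x[0]*(q-p)
def ld(n):
    import pickle; return cv2.imread(f'pics/{n}.png'),cam('wrist',pickle.load(open(n+'.pkl','rb')))
def quad(n,p,yaw,z,x0,x1,hw,w=8,it=2):
    """refine rectangle x0..x1, +-hw about p(frame origin) yaw; returns corners px, world on z"""
    im,c=ld(n); p=np.array(p); ex=np.array([np.cos(yaw),np.sin(yaw)]); ey=np.array([-ex[1],ex[0]])
    C=[p+ex*a+ey*b for a,b in((x0,-hw),(x1,-hw),(x1,hw),(x0,hw))]
    px=[proj(c,[*q,z]) for q in C]
    for i in range(it):
        E=[edge(im,px[k],px[(k+1)%4],w) for k in range(4)]
        px=[inter(E[k-1],E[k]) for k in range(4)]; w=4
    W=[onz(c,q,z)[:2] for q in px]; return np.array(px),np.array(W),[e[2] for e in E],c
def desc(W):
    print(' ctr',W.mean(0).round(4),'len',[round(1000*float(np.linalg.norm(W[(k+1)%4]-W[k])),1) for k in range(4)],'hd',[round(float(np.degrees(np.arctan2(*(W[b]-W[a])[::-1]))),2) for a,b in((0,1),(3,2),(0,3),(1,2))])
E
python3 - <<'E'
from h import *
im,c=ld('w3'); hsv=cv2.cvtColor(cv2.GaussianBlur(im,(5,5),0),cv2.COLOR_BGR2HSV)
m=(hsv[...,0]>=20)&(hsv[...,1]<40)&(hsv[...,2]>180); m[:, :200]=0; m[:,350:]=0
r=rect(c,m,(282,118),.104); print(r[0].round(4),np.round(r[1],1),r[2])
a=np.radians(r[2]); 
for yw in (22,27,32):
    px,W,q,_=quad('w3',r[0],np.radians(yw),.104,-.022,.022,.033); desc(W); print(px.round(1).tolist(),[(round(float(a),2),int(b)) for a,b in q])
for n in('w1b','w2'):
    px,W,q,_=quad(n,(.617,.046),.15,.122,0,.044,.033); print(n); desc(W); print(px.round(1).tolist(),[(round(float(a),2),int(b)) for a,b in q])
    px,W,q,_=quad(n,(.617,.046),.15,.018,-.122,.088,.075); desc(W); print(px.round(1).tolist(),[(round(float(a),2),int(b)) for a,b in q])
E
```

```text
[0.457 0.305] [32.  67.4] 29.920818328857422
 ctr [0.4514 0.302 ] len [40.8, 65.5, 41.4, 63.6] hd [30.64, 33.31, 120.72, 120.26]
[[324.0, 117.0], [306.8, 85.2], [259.2, 113.9], [278.8, 143.6]] [(0.45, 39), (1.05, 40), (0.31, 35), (0.08, 40)]
 ctr [0.4513 0.3019] len [40.7, 65.2, 41.0, 63.7] hd [30.93, 33.1, 120.79, 120.5]
[[324.1, 116.9], [306.8, 85.4], [259.5, 114.1], [278.8, 143.7]] [(0.45, 40), (1.26, 40), (0.33, 34), (0.1, 40)]
 ctr [0.4512 0.3019] len [40.4, 65.2, 41.0, 63.8] hd [31.19, 33.19, 120.86, 120.35]
[[324.1, 116.8], [306.9, 85.6], [259.5, 114.2], [278.8, 143.7]] [(0.49, 40), (1.32, 40), (0.33, 34), (0.14, 40)]
w1b
 ctr [0.6405 0.0493] len [40.1, 70.8, 42.5, 52.1] hd [-9.24, 17.1, 98.68, 95.52]
[[332.0, 121.8], [339.2, 84.8], [275.3, 89.7], [286.8, 127.8]] [(1.27, 40), (1.54, 37), (0.45, 38), (0.35, 25)]
 ctr [0.6023 0.0425] len [193.7, 151.8, 189.7, 149.2] hd [8.96, 9.77, 97.47, 99.01]
[[369.8, 190.8], [358.7, 58.2], [252.2, 73.7], [276.8, 200.3]] [(0.29, 28), (0.12, 29), (0.51, 25), (0.53, 24)]
w2
 ctr [0.6368 0.0512] len [45.9, 69.7, 37.1, 50.3] hd [-15.65, 9.18, 100.37, 103.77]
[[465.2, 89.8], [483.5, 45.9], [418.2, 61.6], [419.7, 97.5]] [(1.58, 40), (1.4, 34), (0.36, 29), (1.73, 37)]
 ctr [0.6012 0.0433] len [205.7, 154.9, 189.7, 146.9] hd [9.29, 11.72, 95.95, 102.1]
[[469.5, 170.9], [470.1, 23.4], [357.6, 47.4], [375.3, 178.7]] [(0.21, 35), (0.62, 32), (0.75, 35), (1.51, 37)]
```

```bash
python3 - <<'E'
from h import *
P=[]
for n in('w1b','w2'):
    for w in(6,9):
        px,W,q,c=quad(n,(.639,.047),.157,.122,0,.044,.033,w); print(n); desc(W); print(px.round(1).tolist(),[(round(float(a),2),int(b)) for a,b in q])
    P.append([ray(c,p) for p in px])
    px,W,q,c=quad(n,(.639,.047),.157,.018,-.122,.088,.075,9); desc(W); print(px.round(1).tolist(),[(round(float(a),2),int(b)) for a,b in q])
print([tri([a,b]).round(4).tolist() for a,b in zip(*P)])
E
```

```text
w1b
 ctr [0.6604 0.052 ] len [42.8, 66.4, 43.5, 65.4] hd [10.46, 11.72, 99.76, 99.15]
[[338.4, 103.2], [333.0, 61.9], [272.4, 70.9], [280.9, 112.0]] [(0.25, 40), (0.09, 40), (0.12, 33), (0.71, 34)]
w1b
 ctr [0.6603 0.052 ] len [42.9, 66.4, 43.5, 65.4] hd [10.37, 11.74, 99.61, 99.15]
[[338.4, 103.3], [333.0, 61.9], [272.4, 70.9], [280.9, 112.0]] [(0.25, 40), (0.09, 40), (0.17, 34), (0.76, 35)]
 ctr [0.6238 0.044 ] len [200.7, 141.7, 213.2, 153.5] hd [9.36, 6.29, 103.74, 99.16]
[[369.3, 177.1], [356.4, 35.2], [255.1, 50.5], [274.5, 197.2]] [(0.26, 30), (0.18, 40), (2.05, 40), (2.14, 40)]
w2
 ctr [0.6594 0.0524] len [43.2, 65.2, 45.4, 65.4] hd [10.85, 10.51, 101.21, 99.32]
[[479.4, 67.6], [478.8, 23.3], [416.3, 33.3], [419.1, 79.0]] [(0.13, 40), (0.07, 40), (0.12, 40), (2.04, 40)]
w2
 ctr [0.6594 0.0524] len [43.2, 65.2, 45.3, 65.3] hd [10.7, 10.51, 101.18, 99.32]
[[479.4, 67.6], [478.9, 23.3], [416.3, 33.3], [419.1, 79.0]] [(0.12, 40), (0.07, 40), (0.12, 40), (2.03, 40)]
 ctr [0.6227 0.0447] len [219.1, 172.9, 209.0, 139.8] hd [2.46, 11.21, 98.14, 101.22]
[[464.3, 161.2], [483.7, -2.5], [355.2, 23.2], [373.9, 172.2]] [(1.93, 40), (0.8, 30), (0.87, 39), (0.42, 29)]
[[0.6445, 0.0154, 0.1202], [0.6871, 0.0232, 0.1197], [0.676, 0.0888, 0.1223], [0.6326, 0.08, 0.1201]]
```

Fixed half top is at (0.660, 0.052), yaw about 9.8°, two-view height 0.121. Loose half is at (0.451, 0.302), yaw about 31°. Closer view of the loose half now, tool aligned with it, as a second view.

>>> apply_moves(delta_pos=[[0.03, -0.01, -0.25], [0.03, -0.01, -0.25], [0.03, -0.01, -0.25], [0.03, -0.01, -0.25], [0.03, -0.01, -0.25], [0.03, -0.01, -0.25], [0.03, -0.01, -0.25], [0.03, -0.01, -0.25]], dr=[[0, 0, 1], [0, 0, 1], [0, 0, 1], [0, 0, 1], [0, 0, 1], [0, 0, 1], [0, 0, 1], [0, 0, 1]], jaw=[1, 1, 1, 1, 1, 1, 1, 1])

```text
time: 3.52
tool_pos: [0.3896, 0.2667, 0.207]
tool_rot: [3.141, -0.002, 0.517]
contact_force: [-0.2, -0.4, -0.2]
opening: 0.092
grip_force: 0.0
```

```bash
python3 sn.py w4; python3 - <<'E'
from h import *
P=[]
for n in('w3','w4'):
    px,W,q,c=quad(n,(.4513,.302),np.radians(31.3),.104,-.022,.022,.033,7); print(n); desc(W); print(px.round(1).tolist(),[(round(float(a),2),int(b)) for a,b in q]); P.append([ray(c,p) for p in px])
print([tri([a,b]).round(4).tolist() for a,b in zip(*P)])
E
```

```text
[0.38960524 0.26670975 0.20696193] [ 3.14131580e+00 -1.60714436e-03  5.17475011e-01]
w3
 ctr [0.4515 0.3024] len [40.7, 67.6, 41.6, 62.5] hd [30.5, 37.44, 120.71, 120.18]
[[324.0, 117.0], [307.0, 85.3], [257.8, 114.8], [279.5, 143.2]] [(0.46, 40), (1.23, 31), (0.24, 27), (0.08, 40)]
w4
 ctr [0.4516 0.3021] len [40.8, 64.9, 41.9, 65.3] hd [33.18, 32.48, 121.5, 120.51]
[[356.4, 142.2], [355.2, 93.5], [278.7, 94.8], [282.9, 144.7]] [(0.38, 40), (0.45, 30), (0.18, 40), (0.24, 40)]
[[0.4509, 0.2642, 0.1111], [0.4861, 0.2849, 0.0981], [0.4522, 0.337, 0.1348], [0.4177, 0.3183, 0.1034]]
```

View pics/w4.png

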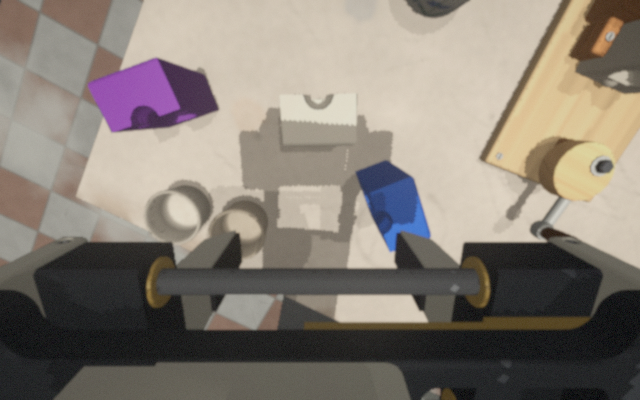

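The view shows the half's top at (279–356, 94–145), notch towards the parting face (+x, away), with the gripper's shadow across it. Centre (0.4516, 0.302), yaw about 31.5°. Aligning over it, then descending and grasping.

>>> apply_moves(delta_pos=[[0.155, 0.0875, 0], [0.155, 0.0875, 0], [0.155, 0.0875, 0], [0.155, 0.0875, -0.1], [0.155, 0.0875, -0.2], [0.155, 0.0875, -0.28], [0.155, 0.0875, -0.365], [0.155, 0.0875, -0.365]], dr=[[0, 0, 0.06], [0, 0, 0.06], [0, 0, 0.06], [0, 0, 0.06], [0, 0, 0.06], [0, 0, 0.06], [0, 0, 0.06], [0, 0, 0.06]], jaw=[1, 1, 1, 1, 1, 1, 1, 1])

```text
time: 4.23
tool_pos: [0.4469, 0.2999, 0.0549]
tool_rot: [-3.141, 0.011, 0.55]
contact_force: [-1.0, -1.7, -0.1]
opening: 0.0919
grip_force: 0.0
```

>>> apply_moves(delta_pos=[[0, 0, 0], [0, 0, 0], [0, 0, 0], [0, 0, 0], [0, 0, 0], [0, 0, 0], [0, 0, 0], [0, 0, 0]], dr=[[0, 0, 0], [0, 0, 0], [0, 0, 0], [0, 0, 0], [0, 0, 0], [0, 0, 0], [0, 0, 0], [0, 0, 0]], jaw=[0.6, 0.6, 0.6, 0.6, 0.6, 0.6, 0.6, 0.6], force=40)

```text
time: 4.9
tool_pos: [0.452, 0.3023, 0.0624]
tool_rot: [3.141, -0.004, 0.551]
contact_force: [1.4, -1.1, 7.6]
opening: 0.0661
grip_force: 39.9
```

Gripped (66.1 mm, 40 N). Lifting and carrying to a view pose before the clamp.

>>> apply_moves(delta_pos=[[0, 0, 0.05], [0, 0, 0.12], [0, 0, 0.2], [0, 0, 0.28], [0, 0, 0.36], [0, 0, 0.41], [0, 0, 0.41], [0, 0, 0.41]], dr=[[0, 0, 0], [0, 0, 0], [0, 0, 0], [0, 0, 0], [0, 0, 0], [0, 0, 0], [0, 0, 0], [0, 0, 0]], jaw=[0.6, 0.6, 0.6, 0.6, 0.6, 0.6, 0.6, 0.6], force=40)

```text
time: 5.57
tool_pos: [0.4506, 0.3018, 0.2245]
tool_rot: [3.141, -0.001, 0.551]
contact_force: [-0.7, -0.4, -5.4]
opening: 0.0658
grip_force: 39.9
```

>>> apply_moves(delta_pos=[[0.04, -0.08, 0], [0.1, -0.18, 0], [0.15, -0.28, 0], [0.2, -0.38, 0], [0.25, -0.48, 0], [0.3, -0.57, 0], [0.345, -0.6575, 0], [0.345, -0.6575, 0]], dr=[[0, 0, -0.1], [0, 0, -0.2], [0, 0, -0.3], [0, 0, -0.4], [0, 0, -0.5], [0, 0, -0.6], [0, 0, -0.7], [0, 0, -0.76]], jaw=[0.6, 0.6, 0.6, 0.6, 0.6, 0.6, 0.6, 0.6])

```text
time: 6.23
tool_pos: [0.5898, 0.033, 0.2209]
tool_rot: [3.14, 0.004, 0.164]
contact_force: [-0.9, 0.8, -5.2]
opening: 0.066
grip_force: 39.9
```

>>> apply_moves(delta_pos=[[0, 0, 0], [0, 0, 0], [0, 0, 0]], dr=[[0, 0, 0], [0, 0, 0], [0, 0, 0]], jaw=[0.6, 0.6, 0.6])

```text
time: 6.48
tool_pos: [0.5875, 0.0399, 0.2225]
tool_rot: [-3.14, 0.004, 0.172]
contact_force: [-0.6, 0.2, -5.3]
opening: 0.0658
grip_force: 39.9
```

```bash
python3 sn.py w5; python3 - <<'E'
from h import *
for n in('w5',):
  for y in (.16,.175,.19):
    px,W,q,c=quad(n,(.6383,.0485),y,.122,0,.044,.033,7); print(n); desc(W); print(px.round(1).tolist(),[(round(float(a),2),int(b)) for a,b in q])
E
```

```text
[0.58754127 0.03985039 0.22249806] [-3.1402427   0.0035373   0.17200417]
w5
 ctr [0.6607 0.052 ] len [42.8, 66.0, 42.8, 65.2] hd [10.53, 11.67, 99.3, 99.27]
[[356.7, 140.9], [358.0, 88.9], [278.9, 88.1], [282.3, 140.3]] [(0.17, 33), (0.0, 40), (0.28, 34), (0.27, 21)]
w5
 ctr [0.6607 0.052 ] len [42.8, 66.0, 42.8, 65.2] hd [10.43, 11.59, 99.29, 99.32]
[[356.7, 140.9], [358.1, 88.8], [278.9, 88.1], [282.3, 140.2]] [(0.14, 33), (0.0, 40), (0.29, 34), (0.3, 21)]
w5
 ctr [0.6606 0.052 ] len [42.7, 66.0, 43.2, 65.2] hd [10.56, 11.59, 99.7, 99.35]
[[356.7, 140.8], [358.0, 88.8], [278.9, 88.2], [282.3, 140.7]] [(0.15, 33), (0.0, 40), (0.31, 34), (0.82, 29)]
```

View pics/w5.png

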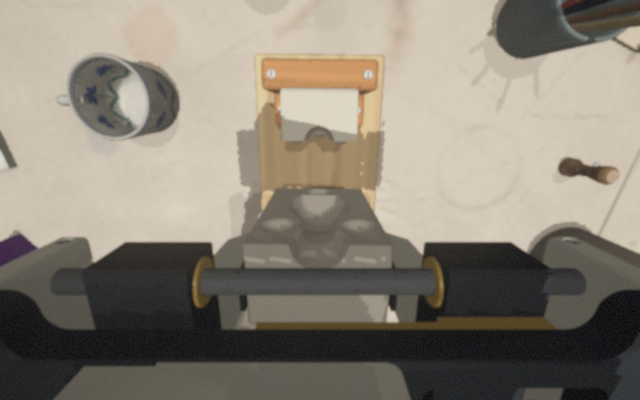

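The held half's front face with dimples is visible, lower edge about row 189 from x≈282 to 360; the fixed half's top is at (279–358, 88–141), the key side facing us. Measuring the block in the hand.

```bash
python3 - <<'E'
from h import *
import pickle
im,_=ld('w5'); H=eyes.camera_model('wrist'); 
c=cam('wrist',dict(tool_pos=np.zeros(3),tool_rot=np.zeros(3)))
for z in(.059,.0615,.064):
    C=[proj(c,p) for p in([.022,.033,z],[.022,-.033,z])]; U=[proj(c,p) for p in([.022,.033,-.03],[.022,-.033,-.03])]
    px=sorted(C,key=lambda p:p[0]); pu=sorted(U,key=lambda p:p[0])
    eb=edge(im,px[0],px[1],6); a=.5
    el=edge(im,px[0],px[0]+(pu[0]-px[0])*a,6); er=edge(im,px[1],px[1]+(pu[1]-px[1])*a,6)
    L,R=inter(eb,el),inter(eb,er); print(np.round(px,1).tolist(),L.round(1),R.round(1),[ (round(float(e[2][0]),2),int(e[2][1])) for e in(eb,el,er)])
    l,r=onz(c,L,z),onz(c,R,z); print(' tool coords',l.round(4),r.round(4),'width',np.linalg.norm(l-r).round(4),'mid',((l+r)/2).round(4),'yaw',np.degrees(np.arctan2(l[0]-r[0],l[1]-r[1])).round(2))
cv2.imwrite('pics/z5.png',cv2.resize(im[60:260,220:420],(600,600),interpolation=cv2.INTER_CUBIC))
E
```

```text
[[275.6, 186.4], [361.3, 186.3]] [276.9 186.3] [359.4 187.1] [(1.92, 40), (0.08, 40), (0.14, 40)]
 tool coords [ 0.0221 -0.032   0.059 ] [0.0214 0.0315 0.059 ] width 0.0636 mid [ 0.0217 -0.0002  0.059 ] yaw 179.38
[[276.0, 185.7], [360.8, 185.6]] [276.8 186.3] [359.4 187.1] [(1.93, 40), (0.09, 40), (0.13, 40)]
 tool coords [ 0.0215 -0.0324  0.0615] [0.0208 0.0319 0.0615] width 0.0643 mid [ 0.0211 -0.0002  0.0615] yaw 179.35
[[276.5, 184.9], [360.4, 184.8]] [275.4 188.8] [358.8 186.1] [(1.26, 33), (0.09, 40), (0.14, 40)]
 tool coords [ 0.0189 -0.034   0.064 ] [0.0209 0.0318 0.064 ] width 0.0658 mid [ 0.0199 -0.0011  0.064 ] yaw -178.21
```

View pics/z5.png

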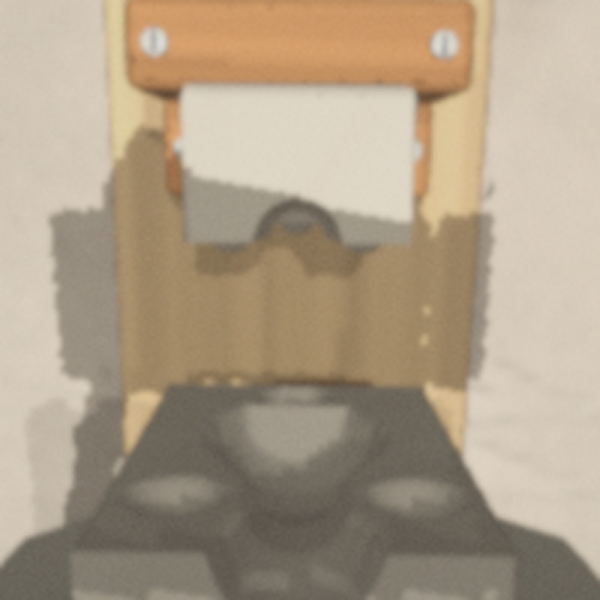

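In-hand offset is about 0 laterally and 21–22 mm forward, as expected. Target TCP (0.6177, 0.0447), yaw 0.172; I'll descend 13 mm short of it.

>>> apply_moves(delta_pos=[[0.038, 0.0065, 0], [0.038, 0.0065, -0.04], [0.038, 0.0065, -0.08], [0.038, 0.0065, -0.11], [0.038, 0.0065, -0.11], [0.038, 0.0065, -0.11], [0.038, 0.0065, -0.11], [0.038, 0.0065, -0.11]], dr=[[0, 0, 0], [0, 0, 0], [0, 0, 0], [0, 0, 0], [0, 0, 0], [0, 0, 0], [0, 0, 0], [0, 0, 0]], jaw=[0.6, 0.6, 0.6, 0.6, 0.6, 0.6, 0.6, 0.6])

```text
time: 7.2
tool_pos: [0.6045, 0.0419, 0.1815]
tool_rot: [3.141, -0.002, 0.172]
contact_force: [0.7, -0.5, -4.6]
opening: 0.0659
grip_force: 39.9
```

>>> apply_moves(delta_pos=[[0.001, 0.001, -0.05], [0.001, 0.001, -0.1], [0.001, 0.001, -0.14], [0.001, 0.001, -0.18], [0.001, 0.001, -0.215], [0.001, 0.001, -0.215], [0.001, 0.001, -0.215]], dr=[[0, 0, 0], [0, 0, 0], [0, 0, 0], [0, 0, 0], [0, 0, 0], [0, 0, 0], [0, 0, 0]], jaw=[0.6, 0.6, 0.6, 0.6, 0.6, 0.6, 0.6])

```text
time: 7.78
tool_pos: [0.6045, 0.0419, 0.0946]
tool_rot: [3.142, 0.0, 0.171]
contact_force: [1.1, 0.7, -3.9]
opening: 0.0658
grip_force: 39.9
```

```bash
python3 sn.py w6; python3 - <<'E'
from h import *
snap('side','s6.png')
a=cv2.imread('pics/w6.png')[20:260,200:440]; b=cv2.imread('pics/side0.png'); b=cv2.imread('pics/s6.png')[150:250,240:380]
cv2.imwrite('pics/m6.png',np.hstack([cv2.resize(a,(400,400),interpolation=cv2.INTER_CUBIC),cv2.resize(b,(400,286),interpolation=cv2.INTER_CUBIC)[:286] if 0 else cv2.copyMakeBorder(cv2.resize(b,(400,286),interpolation=cv2.INTER_CUBIC),0,114,0,0,0)]))
E
```

```text
[0.60447662 0.04189954 0.09464136] [3.14154610e+00 1.45223930e-04 1.70900093e-01]
```

View pics/m6.png

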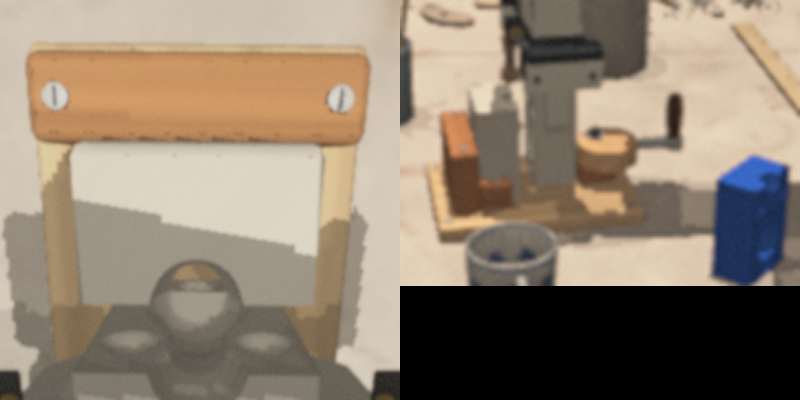

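Clean alignment (fixed half's edge centred at 197, held block at 198 in the crop), cam clear behind. Lowering to the board.

>>> apply_moves(delta_pos=[[0, 0, -0.015], [0, 0, -0.03], [0, 0, -0.035], [0, 0, -0.035]], dr=[[0, 0, 0], [0, 0, 0], [0, 0, 0], [0, 0, 0]], jaw=[0.6, 0.6, 0.6, 0.6])

```text
time: 8.22
tool_pos: [0.6044, 0.0418, 0.0804]
tool_rot: [3.141, -0.0, 0.171]
contact_force: [-0.8, -0.5, -3.7]
opening: 0.0659
grip_force: 39.9
```

>>> apply_moves(delta_pos=[[0, 0, -0.004], [0, 0, -0.004], [0, 0, -0.004]], dr=[[0, 0, 0], [0, 0, 0], [0, 0, 0]], jaw=[0.6, 0.6, 0.6])

```text
time: 8.47
tool_pos: [0.6045, 0.0418, 0.0803]
tool_rot: [3.141, -0.001, 0.171]
contact_force: [-3.8, -0.0, 8.5]
opening: 0.0659
grip_force: 39.9
```

>>> apply_moves(delta_pos=[[0.006, 0.001, 0.001], [0.012, 0.0022, 0.001], [0.018, 0.0034, 0.001], [0.024, 0.0045, 0.001], [0.024, 0.0045, 0.001]], dr=[[0, 0, 0], [0, 0, 0], [0, 0, 0], [0, 0, 0], [0, 0, 0]], jaw=[0.6, 0.6, 0.6, 0.6, 0.6])

```text
time: 8.88
tool_pos: [0.6143, 0.0435, 0.0804]
tool_rot: [3.141, -0.001, 0.171]
contact_force: [-3.3, -1.8, 6.5]
opening: 0.066
grip_force: 39.9
```

>>> apply_moves(delta_pos=[[0.004, 0.0008, 0], [0.007, 0.0014, 0], [0.007, 0.0014, 0], [0.007, 0.0014, 0]], dr=[[0, 0, 0], [0, 0, 0], [0, 0, 0], [0, 0, 0]], jaw=[0.6, 0.6, 0.6, 0.6])

```text
time: 9.22
tool_pos: [0.6168, 0.044, 0.0804]
tool_rot: [3.141, -0.0, 0.171]
contact_force: [-4.6, -1.3, 7.0]
opening: 0.0661
grip_force: 39.9
```

>>> apply_moves(delta_pos=[[0.003, 0.0006, 0], [0.003, 0.0006, 0], [0.003, 0.0006, 0]], dr=[[0, 0, 0], [0, 0, 0], [0, 0, 0]], jaw=[0.6, 0.6, 0.6])

```text
time: 9.47
tool_pos: [0.618, 0.0442, 0.0804]
tool_rot: [3.141, -0.0, 0.171]
contact_force: [-3.8, -0.5, 7.3]
opening: 0.0656
grip_force: 39.9
```

>>> apply_moves(delta_pos=[[0.003, 0.0006, 0], [0.003, 0.0006, 0], [0.003, 0.0006, 0]], dr=[[0, 0, 0], [0, 0, 0], [0, 0, 0]], jaw=[0.6, 0.6, 0.6])

```text
time: 9.72
tool_pos: [0.6191, 0.0444, 0.0804]
tool_rot: [3.141, -0.0, 0.171]
contact_force: [-5.1, -2.1, 5.8]
opening: 0.0654
grip_force: 39.9
```

>>> apply_moves(delta_pos=[[0.003, 0.0006, 0], [0.003, 0.0006, 0], [0.003, 0.0006, 0]], dr=[[0, 0, 0], [0, 0, 0], [0, 0, 0]], jaw=[0.6, 0.6, 0.6])

```text
time: 9.97
tool_pos: [0.6194, 0.0445, 0.0804]
tool_rot: [3.141, 0.002, 0.171]
contact_force: [-8.1, -2.2, 9.0]
opening: 0.0659
grip_force: 39.9
```

>>> apply_moves(delta_pos=[[0.003, 0.0006, 0], [0.003, 0.0006, 0], [0.003, 0.0006, 0]], dr=[[0, 0, 0], [0, 0, 0], [0, 0, 0]], jaw=[0.6, 0.6, 0.6])

```text
time: 10.22
tool_pos: [0.6194, 0.0445, 0.0803]
tool_rot: [3.141, 0.005, 0.171]
contact_force: [-13.9, -4.3, 11.5]
opening: 0.0658
grip_force: 39.9
```

Contact at x 0.6194 with rising force, beyond where unseated keys would have stopped it. Relaxing, then opening and rising.

>>> apply_moves(delta_pos=[[-0.002, -0.0004, 0], [-0.002, -0.0004, 0], [-0.002, -0.0004, 0], [-0.002, -0.0004, 0], [-0.002, -0.0004, 0], [-0.002, -0.0004, 0], [-0.002, -0.0004, 0], [-0.002, -0.0004, 0]], dr=[[0, 0, 0], [0, 0, 0], [0, 0, 0], [0, 0, 0], [0, 0, 0], [0, 0, 0], [0, 0, 0], [0, 0, 0]], jaw=[0.6, 0.6, 0.9, 0.95, 0.95, 0.95, 0.95, 0.95])

```text
time: 10.88
tool_pos: [0.6209, 0.0451, 0.079]
tool_rot: [3.142, -0.0, 0.171]
contact_force: [-0.6, 0.1, -0.1]
opening: 0.0872
grip_force: 0.0
```

>>> apply_moves(delta_pos=[[0, 0, 0.05], [0, 0, 0.12], [0, 0, 0.2], [-0.1, 0, 0.28], [-0.2, -0.03, 0.33], [-0.2, -0.03, 0.33], [-0.2, -0.03, 0.33], [-0.2, -0.03, 0.33]], dr=[[0, 0, 0], [0, 0, 0], [0, 0, 0], [0, 0, 0], [0, 0, 0], [0, 0, 0], [0, 0, 0], [0, 0, 0]], jaw=[1, 1, 1, 1, 1, 1, 1, 1])

```text
time: 11.55
tool_pos: [0.5412, 0.033, 0.2118]
tool_rot: [3.141, -0.002, 0.17]
contact_force: [-0.1, 0.5, -0.3]
opening: 0.0921
grip_force: 0.0
```

```bash
python3 sn.py w7; python3 - <<'E'
from h import *
snap('side','s7.png')
a=cv2.imread('pics/w7.png')[20:260,200:440]; b=cv2.imread('pics/s7.png')[150:250,240:380]
cv2.imwrite('pics/m7.png',np.hstack([cv2.resize(a,(400,400),interpolation=cv2.INTER_CUBIC),cv2.copyMakeBorder(cv2.resize(b,(400,286),interpolation=cv2.INTER_CUBIC),0,114,0,0,0)]))
E
```

```text
[0.54116023 0.03295744 0.21176218] [ 3.14111957e+00 -2.00985027e-03  1.70397976e-01]
```

View pics/m7.png

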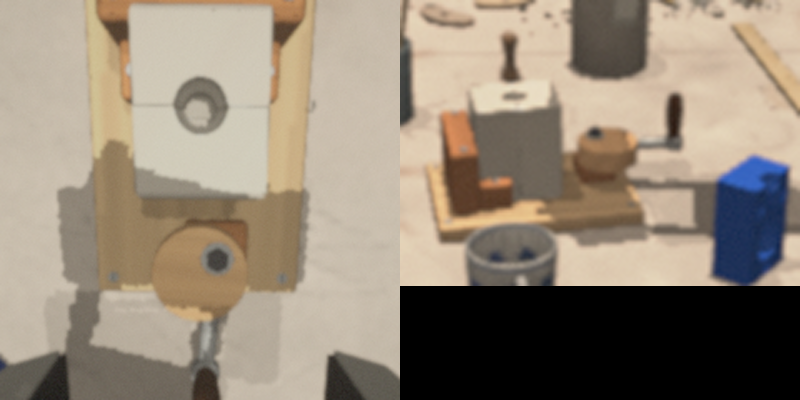

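Seam closed and square: both tops are flush with aligned sides at crop (130–272), lever still open, bolt at (217,260). Now viewing the grip from a second place to locate it.

>>> apply_moves(delta_pos=[[-0.1, -0.02, 0], [-0.2, -0.05, 0], [-0.32, -0.08, 0], [-0.32, -0.08, 0], [-0.32, -0.08, 0], [-0.32, -0.08, 0]], dr=[[0, 0, -0.2], [0, 0, -0.4], [0, 0, -0.6], [0, 0, -0.75], [0, 0, -0.75], [0, 0, -0.75]], jaw=[0.6, 0.6, 0.6, 0.6, 0.6, 0.6])

```text
time: 12.15
tool_pos: [0.4139, 0.0009, 0.2109]
tool_rot: [-3.141, -0.0, -0.203]
contact_force: [0.7, 0.3, 0.7]
opening: 0.0573
grip_force: 0.0
```

```bash
python3 sn.py w8; python3 - <<'E'
from h import *
im,c=ld('w8'); i7,c7=ld('w7')
print('pred grip top',proj(c,[.4746,.0073,.108]).round(),'base',proj(c,[.4746,.0073,.059]).round(),'bolt',proj(c,[.5584,.0218,.066]).round(), 'w7 bolt',proj(c7,[.5584,.0218,.066]).round(), onz(c7,(330.2,176),.068))
hsv=cv2.cvtColor(im,cv2.COLOR_BGR2HSV); 
cv2.imwrite('pics/z8.png',cv2.resize(im[0:260,180:500],(738,600),interpolation=cv2.INTER_CUBIC))
E
```

```text
[0.41386442 0.00089159 0.21088927] [-3.14143831e+00 -4.76705816e-04 -2.02691369e-01]
pred grip top [297. 134.] base [300. 131.] bolt [265.  45.] w7 bolt [331. 173.] [0.55571889 0.0222348  0.068     ]
```

View pics/z8.png

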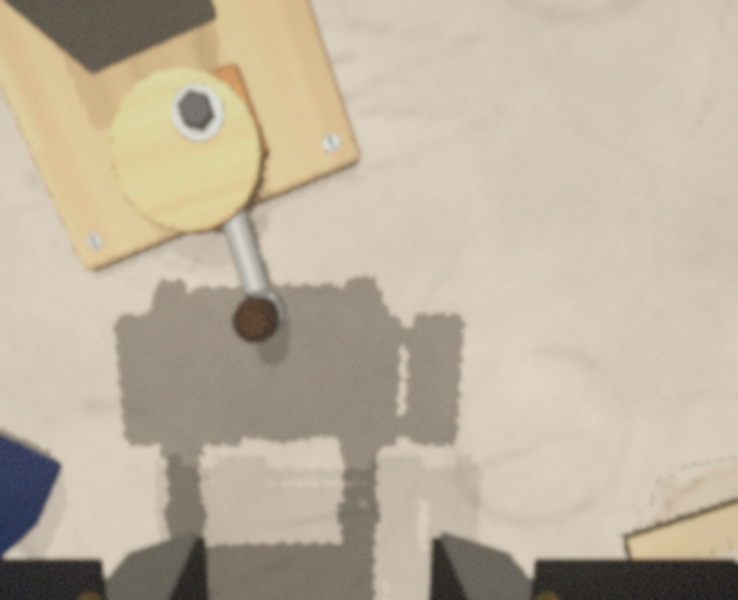

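Crop: grip top at (256,320) → full pixel (291,139), bolt (265,48), free space around the grip.

```bash
python3 - <<'E'
from h import *
im,c=ld('w8'); i7,c7=ld('w7')
hsv=cv2.cvtColor(cv2.GaussianBlur(im,(3,3),0),cv2.COLOR_BGR2HSV); m=((hsv[...,2]<105)&(hsv[...,1]>60)).astype(np.uint8)
n,l,s,ce=cv2.connectedComponentsWithStats(m[100:180,250:340]); k=l[39,41]; print(s[k],ce[k]+[250,100]); uv=ce[k]+[250,100] if k else (291,138.8)
g=onz(c,uv,.108)[:2]; h=onz(c,(295.8,131.4),.055)[:2]; b=onz(c,(265,47.7),.07)[:2]; print('grip',g,'hub',h,'bolt',b,np.linalg.norm(g-b),np.degrees(np.arctan2(*(b-g)[::-1])))
hs=cv2.cvtColor(cv2.GaussianBlur(i7,(3,3),0),cv2.COLOR_BGR2HSV); m=((hs[...,2]<105)&(hs[...,1]>60)).astype(np.uint8)
n,l,s,ce=cv2.connectedComponentsWithStats(m[225:275,300:345]); 
for i in range(1,n):
  if s[i,4]>30: print('w7',s[i],ce[i]+[300,225],'tri',tri([ray(c,uv),ray(c7,ce[i]+[300,225])]))
E
```

```text
[ 31  29  19  19 276] [290.43478261 138.22463768]
grip [0.47250232 0.01369636] hub [0.47515659 0.01215671] bolt [0.55571175 0.02203932] 0.08362664037305383 5.725596581868021
w7 [ 15  16  17  28 356] [323.0758427  255.71629213] tri [0.47136881 0.01571725 0.08579587]
```

>>> apply_moves(delta_pos=[[0.1, 0.02, 0], [0.149, 0.031, 0], [0.149, 0.031, -0.08], [0.149, 0.031, -0.17], [0.149, 0.031, -0.26], [0.149, 0.031, -0.35], [0.149, 0.031, -0.35], [0.149, 0.031, -0.35]], dr=[[0, 0, 0], [0, 0, 0], [0, 0, 0], [0, 0, 0], [0, 0, 0], [0, 0, 0], [0, 0, 0], [0, 0, 0]], jaw=[0.6, 0.6, 0.6, 0.6, 0.6, 0.6, 0.6, 0.6])

```text
time: 12.87
tool_pos: [0.4724, 0.0138, 0.0696]
tool_rot: [3.141, 0.004, -0.203]
contact_force: [0.8, -0.7, 1.4]
opening: 0.0551
grip_force: 0.0
```

>>> apply_moves(delta_pos=[[0, 0, 0], [0, 0, 0], [0, 0, 0], [0, 0, 0], [0, 0, 0], [0, 0, 0], [0, 0, 0], [0, 0, 0]], dr=[[0, 0, 0], [0, 0, 0], [0, 0, 0], [0, 0, 0], [0, 0, 0], [0, 0, 0], [0, 0, 0], [0, 0, 0]], jaw=[0.1, 0.1, 0.1, 0.1, 0.1, 0.1, 0.1, 0.1], force=25)

```text
time: 13.53
tool_pos: [0.4729, 0.0134, 0.0717]
tool_rot: [-3.141, -0.001, -0.204]
contact_force: [-0.5, 1.0, 5.9]
opening: 0.0176
grip_force: 25.0
```

Pinched (17.6 mm). Swinging the lever along its arc, first 0.7 rad.

>>> apply_moves(delta_pos=[[-0.001, 0.021, 0], [0, 0.0425, 0], [0.003, 0.0635, 0], [0.0085, 0.084, 0], [0.016, 0.104, 0], [0.025, 0.123, 0], [0.036, 0.141, 0], [0.036, 0.141, 0]], dr=[[0, 0, -0.1], [0, 0, -0.2], [0, 0, -0.3], [0, 0, -0.4], [0, 0, -0.5], [0, 0, -0.6], [0, 0, -0.7], [0, 0, -0.7]], jaw=[0.1, 0.1, 0.1, 0.1, 0.1, 0.1, 0.1, 0.1])

```text
time: 14.2
tool_pos: [0.486, 0.0706, 0.0713]
tool_rot: [3.141, 0.002, -0.557]
contact_force: [-4.4, 2.6, 8.0]
opening: 0.0177
grip_force: 25.0
```

>>> apply_moves(delta_pos=[[0.013, 0.017, 0], [0.0275, 0.0325, 0], [0.0435, 0.0465, 0], [0.061, 0.059, 0], [0.079, 0.069, 0], [0.0985, 0.078, 0], [0.0985, 0.078, 0], [0.0985, 0.078, 0]], dr=[[0, 0, -0.1], [0, 0, -0.2], [0, 0, -0.3], [0, 0, -0.4], [0, 0, -0.5], [0, 0, -0.6], [0, 0, -0.6], [0, 0, -0.6]], jaw=[0.1, 0.1, 0.1, 0.1, 0.1, 0.1, 0.1, 0.1])

```text
time: 14.87
tool_pos: [0.5257, 0.1017, 0.0709]
tool_rot: [3.141, 0.002, -0.854]
contact_force: [-2.4, 4.6, 2.3]
opening: 0.0175
grip_force: 25.0
```

>>> apply_moves(delta_pos=[[0.01, 0.0035, 0], [0.02, 0.007, 0], [0.02, 0.007, 0], [0.02, 0.007, 0]], dr=[[0, 0, -0.05], [0, 0, -0.1], [0, 0, -0.1], [0, 0, -0.1]], jaw=[0.1, 0.1, 0.1, 0.1])

```text
time: 15.2
tool_pos: [0.5331, 0.1041, 0.0709]
tool_rot: [3.14, 0.002, -0.904]
contact_force: [-3.6, 3.0, 3.0]
opening: 0.0174
grip_force: 25.0
```

>>> apply_moves(delta_pos=[[0.007, 0.001, 0], [0.015, 0.003, 0], [0.015, 0.003, 0], [0.015, 0.003, 0]], dr=[[0, 0, -0.05], [0, 0, -0.05], [0, 0, -0.05], [0, 0, -0.05]], jaw=[0.1, 0.1, 0.1, 0.1])

```text
time: 15.53
tool_pos: [0.5391, 0.1052, 0.0709]
tool_rot: [3.14, 0.002, -0.928]
contact_force: [-3.9, 3.0, 3.3]
opening: 0.0175
grip_force: 25.0
```

>>> apply_moves(delta_pos=[[0.005, 0.001, 0], [0.01, 0.0015, 0], [0.01, 0.0015, 0], [0.01, 0.0015, 0]], dr=[[0, 0, -0.04], [0, 0, -0.04], [0, 0, -0.04], [0, 0, -0.04]], jaw=[0.1, 0.1, 0.1, 0.1])

```text
time: 15.87
tool_pos: [0.5426, 0.1057, 0.0709]
tool_rot: [3.139, 0.002, -0.948]
contact_force: [-5.9, 2.5, 4.8]
opening: 0.0175
grip_force: 25.0
```

>>> apply_moves(delta_pos=[[0.005, 0.0005, 0], [0.008, 0.001, 0], [0.008, 0.001, 0], [0.008, 0.001, 0]], dr=[[0, 0, -0.04], [0, 0, -0.04], [0, 0, -0.04], [0, 0, -0.04]], jaw=[0.1, 0.1, 0.1, 0.1])

```text
time: 16.2
tool_pos: [0.5444, 0.106, 0.0708]
tool_rot: [3.137, 0.003, -0.968]
contact_force: [-10.3, 1.3, 7.7]
opening: 0.0177
grip_force: 25.0
```

Locking force is rising. A little more.

>>> apply_moves(delta_pos=[[0.005, 0.0005, 0], [0.005, 0.0005, 0], [0.005, 0.0005, 0]], dr=[[0, 0, 0], [0, 0, 0], [0, 0, 0]], jaw=[0.1, 0.1, 0.1])

```text
time: 16.45
tool_pos: [0.5449, 0.1062, 0.0707]
tool_rot: [3.134, 0.005, -0.968]
contact_force: [-15.3, 1.3, 12.1]
opening: 0.0172
grip_force: 25.0
```

>>> apply_moves(delta_pos=[[0.003, 0.0003, 0], [0.003, 0.0003, 0], [0.003, 0.0003, 0]], dr=[[0, 0, 0], [0, 0, 0], [0, 0, 0]], jaw=[0.1, 0.1, 0.1])

```text
time: 16.7
tool_pos: [0.5451, 0.1062, 0.0707]
tool_rot: [3.132, 0.006, -0.968]
contact_force: [-18.9, 0.0, 13.1]
opening: 0.0175
grip_force: 25.0
```

Locked at about 18 N. Relaxing, releasing and rising.

>>> apply_moves(delta_pos=[[-0.005, 0, 0], [-0.005, 0, 0], [-0.005, 0, 0], [-0.005, 0, 0], [-0.005, 0, 0], [-0.005, 0, 0], [-0.005, 0, 0]], dr=[[0, 0, 0], [0, 0, 0], [0, 0, 0], [0, 0, 0], [0, 0, 0], [0, 0, 0], [0, 0, 0]], jaw=[0.1, 0.45, 0.45, 0.45, 0.45, 0.45, 0.45])

```text
time: 17.28
tool_pos: [0.5488, 0.1062, 0.071]
tool_rot: [-3.141, -0.0, -0.969]
contact_force: [0.2, -0.5, -0.3]
opening: 0.0411
grip_force: 0.0
```

>>> apply_moves(delta_pos=[[0, 0, 0.06], [0, 0, 0.13], [0, 0, 0.2], [-0.1, 0, 0.28], [-0.25, -0.05, 0.35], [-0.25, -0.05, 0.35], [-0.25, -0.05, 0.35], [-0.25, -0.05, 0.35]], dr=[[0, 0, 0], [0, 0, 0.1], [0, 0, 0.3], [0, 0, 0.5], [0, 0, 0.7], [0, 0, 0.9], [0, 0, 1], [0, 0, 1]], jaw=[0.45, 0.45, 0.45, 0.45, 0.45, 0.45, 0.45, 0.45])

```text
time: 17.95
tool_pos: [0.4481, 0.0861, 0.2126]
tool_rot: [-3.14, -0.003, -0.468]
contact_force: [0.9, 0.4, -0.2]
opening: 0.0416
grip_force: 0.0
```

```bash
python3 sn.py w9; python3 - <<'E'
from h import *
snap('side','s9.png')
a=cv2.imread('pics/w9.png')[0:260,140:540]; b=cv2.imread('pics/s9.png')[150:250,240:380]
cv2.imwrite('pics/m9.png',np.hstack([cv2.resize(a,(480,312),interpolation=cv2.INTER_CUBIC),cv2.copyMakeBorder(cv2.resize(b,(320,229),interpolation=cv2.INTER_CUBIC),0,83,0,0,0)]))
E
```

```text
[0.44814182 0.08612024 0.21261194] [-3.14020648e+00 -2.91291358e-03 -4.67722016e-01]
```

View pics/m9.png

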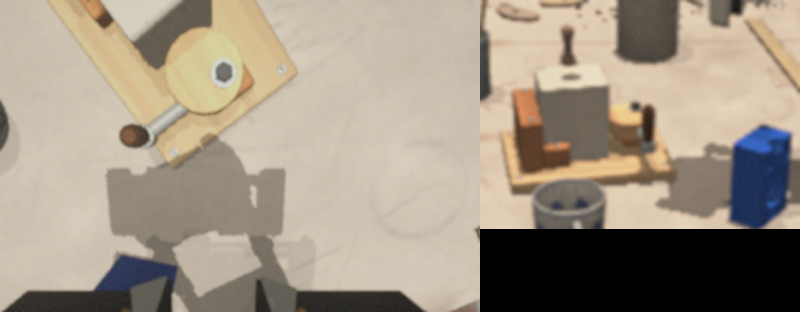

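Lever lies parallel to the board's front edge, at about 1.57 rad (bolt (222,72), hub (148,130)). The mould is closed and upright with the cam on its back, and the gripper is clear.

```bash
python3 -c "
from cell import job; print(job.hand_in())"
```

```text
the job is handed in; nothing more can be done
None
```

The loose half is seated squarely against the fixed half, and the cam lever is locked at about 1.57 rad. I handed the job in after 18 s on the robot's clock; the hand-in returned no verdict.

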